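Lay out the carver's sharpening corner

ROBOT

A 6-joint arm with a two-finger parallel gripper is mounted at the origin on the work surface. World frame = base frame: x ahead of the robot, y to its left, z up, the work surface at z = 0. Lengths are in mm, angles in rad, forces in N, time in s.
With the tool pointing down it reaches from about 275 to 1000 mm from the base axis. Payload 8.4 kg.
Tool frame: the origin (TCP) lies where the fingers leave the gripper's body, on its centre line; the fingertips stand 73 mm ahead of it and the grasp point (between the pads) lies 54 mm ahead of it (grip_point_offset is the distance from the TCP to the grasp point, in mm); z points along the fingers, y is the direction in which the jaws open and shut (so a half turn about z gives the same grasp; the last joint's range is limited). The gripper opens to 85 mm and grips with 20 to 120 N. Pads are 22 mm wide; open, the fingers measure 114 mm over their backs; the gripper's body (76 mm by 85 mm) begins 54 mm behind the grasp point. The pads swing forward as they close: fully open they stand 13 mm farther back than shut.
Start: joints at [-1.192, 0.353, 1.633, -0, 1.155, -0.002], TCP at [232.288, -580.233, 303.881] pointing down, gripper open.
Joint ranges: [-2.63, 2.63], [-0.92, 2.1], [0.06, 2.66], [-1.3, 4.44], [0, 2.69], [-3.02, 3.02]. Speed limits (rad/s): [2.22, 2.22, 2.79, 3.14, 3.14, 3.14].

INTERFACE

Orientations are given as [roll, pitch, yaw] about the fixed x, y, z axes, in that order (R = Rz(yaw) Ry(pitch) Rx(roll)).
In Python, from rig import sense, grab_frame, sign_off, grip_point_offset gives the robot as it stands. The module is installed in compiled form; this text tells all that it offers.
- The arm moves only by the tool drive_tool, never from a script. Its argument "targets" is one flat list of numbers, 7 for each row, row after row: the shift along the tool's x, y, z in m, then the turn, a rotation vector about the tool's x, y, z in rad, then the opening, from 0 (shut) to 1 (fully open). In form: [tx, ty, tz, wx, wy, wz, grip, tx, ty, tz, wx, wy, wz, grip, ...]. A call has 1 to 12 rows; each row is the pose to reach, as a shift and turn from the pose commanded when the call began, along the tool's axes at that moment; what a row does not reach only later rows make up. A row lasts 1/12 s, in which the tool goes at most 41.7 mm and 7.16 degrees, less where a joint would pass 70% of its speed; a pose out of reach is approached as far as the arm can. A call with a gripper value outside its range is refused whole. The fingers move at their own pace and stop on an object; "force" is the grip in N (left out, the last holds). Time passes only in rows, so rows that repeat a pose let the fingers close. It gives the time, the measured TCP pose, the force and the opening at its end, in the units of the state.
- sense(): the state, without advancing time (a new reading comes with each control period).
- grab_frame(name): name is "side" or "top" or "wrist"; returns a dict with "color" (420x560x3 uint8, blue, green, red), "vertical_fov" (degrees; the focal length in pixels is half the picture's height over the tangent of half this angle, whatever the lens; pixels are square), "cx", "cy" (the principal point, pixels), "k1" (the pictures are not rectified: a ray, as slopes to the right and down, at radius r is drawn at 1 + k1 r^2 times it, then the intrinsics apply), "world_from_camera" (4x4, takes a point from camera to world coordinates). Camera axes: x right, y down, z forward; pixel columns grow to the right and rows downward; lengths in mm; the calibration is good to about 2 mm. A picture is of the moment at which its call begins. There is no depth.
- sign_off(): hands the job in, once; it reports no verdict.
The state is a dict: "clock": time; "qpos": joint angles; "qvel": joint speeds; "joint_efforts": joint torques, N m; "eef_pos": TCP position; "tcp_rot": TCP orientation; "contact_force": force on the tool from outside, world axes, zero at the start; "wrist_torque": the same for the moment, N m; "opening": opening from 0.0 (shut) to 1.0 (fully open).
Only numpy, scipy, OpenCV 4.12 (cv2) and the standard library are available. Lean on these libraries where they do the work, as an engineer would, in place of code of your own. Each camera call takes 0.05 s, during which the arm holds its last target. There are 200 camera calls.

TASK

Lay out the carving kit on the bench: put the red-lidded tin on the red disc, the palm mallet standing upright on the dark brown disc, and the strop block green side up along the green rectangle, each centred on its silhouette, and lay the sharpening stone flat on the sloping stand, lengthwise up the slope and centred across it, with its lower end resting against the brass ledge. Leave everything released and still, and do not disturb the little amber jar or the blue drawer knob.

Things in the scene. Friction and masses are not known exactly. Their poses are not given: they have to be found in the camera images.
- stone_mid (a point): sharpening stone: a bar 120 x 48 x 28 mm, grey upper half, orange lower half, about 0.4 kg, at the start lying flat on the bench (either face may be up when placed). Point: its centre, 14 mm above its underside. x runs along its length, y across its 48 mm width, z up.
- strop_mid (a point): strop block: wooden bar 110 x 46 x 32 mm with a bright green top face, lying flat on the bench, about 0.2 kg. Point: its centre, 16 mm above its underside. x along its length, y across its 46 mm width, z up.
- tin_mid (a point): tin of honing paste: round, closed, steel with a red lid, 54 mm in diameter, 34 mm high, standing on the bench, about 0.12 kg. Point: its centre, 17 mm above its underside. z up.
- mallet_mid (a point): carver's palm mallet standing on its head, 107 mm high, about 0.35 kg: dark wooden head 66 mm in greatest diameter from the underside to 55 mm up, short brass neck, then a pale round handle 29 mm in diameter from 65 to 107 mm above the underside. Point: on its axis, 53.5 mm above the underside. z up along the axis; the handle is on top.
- ramp_seat (a point): fixed sloping stand: white plate 140 x 84 mm rising at 15 deg from its low end (towards the robot) to 55 mm high, brass ledge across the low end 12 mm proud of the slope, no sides. Point: where the stone's centre is when home against the ledge: 14 mm off the slope's face, 60 mm up-slope of the ledge, 50 mm above the bench. x up the slope, y level across, z square off the slope.
- pad_strop: white-painted tile 150 x 84 x 4 mm fixed to the bench, with a bright green rectangle 114 x 50 mm painted at its centre: the strop block's place. Origin: centre of its underside (the top is 4 mm higher). x along the rectangle's length, z up.
- pad_tin: white-painted tile 100 x 100 x 4 mm fixed to the bench, with a red disc 58 mm in diameter painted at its centre: the tin's place. Origin: centre of its underside (the top is 4 mm higher), z up.
- pad_mallet: white-painted tile 100 x 100 x 4 mm fixed to the bench, with a dark brown disc 72 mm in diameter painted at its centre: the mallet's place. Origin: centre of its underside (the top is 4 mm higher), z up.
- jar: small loose dark amber glass jar with a black cap, 32 mm in diameter, 48 mm high, standing just beyond the row of tiles; to be left alone. Origin: centre of its underside.
- knob: small loose blue turned drawer knob, 34 mm in greatest diameter, 38 mm high, standing just beyond the row of tiles; to be left alone. Origin: centre of its underside.
There are look-alikes about, which are no part of the job. What is shaped like the part that bears mallet_mid but pink or purple is not meant.

How it is judged:
By the outcome, as a careful person would: the job done as asked, in the order asked, and still so for the second after the job is handed in, with the robot touching nothing.
It also fails if it takes over 112 s, if anything falls off the work surface, if the arm or the gripper's body presses on something with over 40 N, if the wrist force passes 120 N, or if a joint passes its speed limit or range.

## Working session

There is one attempt and no reset: what is moved stays moved. The work goes in short steps, Python scripts to look and compute and a tool call to move; the robot and the scene stay as the last step left them, time stands still between calls to the robot, and variables do not carry over. Pictures are saved under pics/ and viewed, about 12 in all and at most 16, crops included, and the job is handed in when it is done.

Besides the shell and the picture viewer there is one more tool, called after "Request:" as name(argument=value, ...) on one line, values as JSON. drive_tool: Moves the arm, as the interface text tells. Its arguments: {"type":"object","properties":{"targets":{"type":"array"},"force":{"type":"number"}},"required":["targets"]}

```bash
mkdir -p pics; python3 - <<'E'
from rig import *
import cv2
s=sense(); print({k:s[k] for k in('clock','eef_pos','tcp_rot','opening')}, grip_point_offset)
for n in('side','top','wrist'):
    f=grab_frame(n); cv2.imwrite(f'pics/{n}0.png',f['color']); print(n,f['vertical_fov'],f['cx'],f['cy'],f['k1'],f['world_from_camera'].round(2).tolist())
E
```

```text
{'clock': 0.0, 'eef_pos': array([ 232.1379864 , -579.86717691,  303.14796379]), 'tcp_rot': array([-3.14018354e+00, -2.33597029e-05,  3.80771169e-01]), 'opening': 0.9951462653471547} 53.900000000000006
side 51.25434506852551 285.15173726319733 207.67075909498894 0.019520645390316095 [[-0.95, -0.2, 0.24, 303.21], [-0.31, 0.6, -0.74, 657.08], [0.01, -0.78, -0.63, 587.03], [0.0, 0.0, 0.0, 1.0]]
top 44.699995384100454 276.0681680485805 206.96783675022374 -0.02744369148974047 [[0.02, -0.99, 0.13, 385.24], [-1.0, -0.02, -0.01, 4.96], [0.02, -0.13, -0.99, 1047.23], [0.0, 0.0, 0.0, 1.0]]
wrist 62.44593299378553 279.5203275101243 204.54618949698465 -0.044546982384028995 [[0.37, -0.88, -0.29, 304.87], [-0.93, -0.35, -0.11, -550.45], [-0.0, 0.31, -0.95, 371.88], [0.0, 0.0, 0.0, 1.0]]
```

View pics/top0.png

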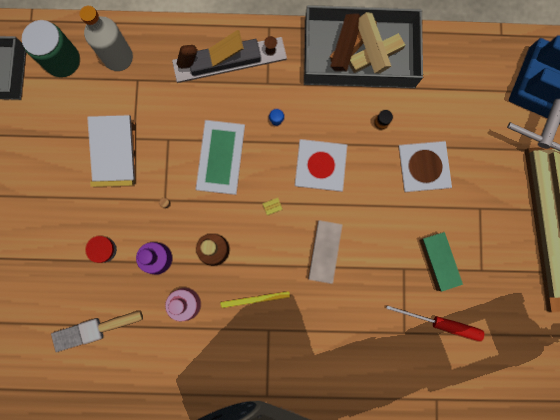

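View pics/side0.png

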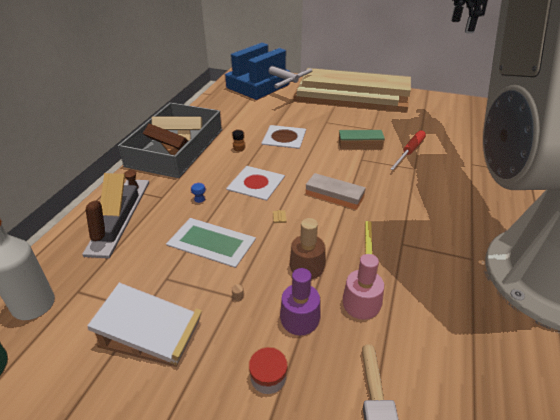

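```bash
cat > h.py <<'E'
import numpy as np, cv2
from rig import *
from scipy.spatial.transform import Rotation as Ro
def cast(f,px,z):
    "pixels -> world points on plane z"
    h=f['color'].shape[0]; fl=h/2/np.tan(np.radians(f['vertical_fov']/2))
    K=np.array([[fl,0,f['cx']],[0,fl,f['cy']],[0,0,1.]])
    u=cv2.undistortPoints(np.float64(px).reshape(-1,1,2),K,np.array([f['k1'],0,0,0.]))[:,0]
    T=f['world_from_camera']; d=np.c_[u,np.ones(len(u))]@T[:3,:3].T; o=T[:3,3]
    return o+d*((z-o[2])/d[:,2])[:,None]
def blobs(f,lo,hi,amin=150,amax=8000):
    hsv=cv2.cvtColor(f['color'],cv2.COLOR_BGR2HSV); m=cv2.inRange(hsv,np.array(lo),np.array(hi))
    m=cv2.morphologyEx(m,cv2.MORPH_OPEN,np.ones((3,3)))
    c,_=cv2.findContours(m,cv2.RETR_EXTERNAL,cv2.CHAIN_APPROX_NONE)
    return [x[:,0] for x in c if amin<cv2.contourArea(x)<amax]
def rect(f,c,z):
    "centre, size, yaw(deg, of the long side) of contour laid on plane z"
    P=cast(f,c,z)[:,:2].astype(np.float32); (x,y),(w,h),_=r=cv2.minAreaRect(P); b=cv2.boxPoints(r)
    e=max([b[1]-b[0],b[2]-b[1]],key=np.linalg.norm); a=np.degrees(np.arctan2(e[1],e[0]))
    return np.round([x,y,max(w,h),min(w,h),(a+90)%180-90],1)
def to(pos,yaw=None,rpy=None):
    "tool-frame shift (m) and rotvec from the measured pose to the target TCP pose"
    s=sense(); R=Ro.from_euler('xyz',s['tcp_rot']); G=Ro.from_euler('xyz',[np.pi,0,yaw] if rpy is None else rpy)
    return np.round(np.r_[R.inv().apply(np.array(pos)-s['eef_pos'])/1000,(R.inv()*G).as_rotvec()],4).tolist()
E
python3 - <<'E'
from h import *
f=grab_frame('top')
hsv=cv2.cvtColor(f['color'],cv2.COLOR_BGR2HSV)
for n,p in dict(tin=(100,249),mhead=(222,262),handle=(208,247),stone=(325,252),strop=(441,261),gpad=(221,157),rpad=(321,165),bpad=(426,166),white=(305,180),ramp=(112,145),brass=(112,183)).items(): print(n,hsv[p[1],p[0]])
for n,lo,hi,z in (('green',(50,80,40),(90,255,255),(32,4)),('redR',(172,150,80),(180,255,255),(34,4)),('red',(0,215,130),(4,255,255),(34,4)),('white',(0,0,150),(180,60,255),(4,28)),('stone',(0,10,90),(25,110,200),(28,))):
    for c in blobs(f,lo,hi): print(n,c.mean(0).round(),[rect(f,c,k).tolist() for k in z])
E
```

```text
tin [  1 222 156]
mhead [ 12 173  50]
handle [ 23 109 169]
stone [ 11  37 145]
strop [ 71 119 120]
gpad [ 71 117 116]
rpad [  1 221 167]
bpad [ 10 175  80]
white [113  13 178]
ramp [111  14 176]
brass [ 23 162 167]
green [442. 261.] [[418.3, -342.3, 109.3, 46.6, 18.7], [419.2, -351.9, 112.3, 47.9, 18.7]]
green [220. 157.] [[619.3, 107.8, 108.6, 46.3, -5.0], [625.7, 110.7, 111.6, 47.6, -5.0]]
green [51. 49.] [[840.8, 469.7, 78.2, 32.5, -43.9], [853.4, 482.5, 80.4, 33.4, -43.9]]
red [472. 334.] [[279.3, -397.0, 47.5, 19.7, 72.9], [276.2, -408.9, 48.9, 20.3, 72.9]]
red [ 99. 249.] [[426.0, 340.4, 49.7, 47.3, -88.5], [427.2, 350.3, 51.2, 48.7, -88.5]]
red [321. 165.] [[607.1, -96.9, 50.5, 49.7, 45.7], [613.7, -99.9, 52.0, 51.1, 45.7]]
white [ 89. 331.] [[263.0, 358.4, 36.4, 36.0, 19.8], [265.8, 350.2, 35.6, 35.2, 19.8]]
white [184. 305.] [[318.9, 171.3, 56.6, 44.7, -2.6], [320.4, 167.5, 55.3, 43.7, -2.6]]
white [323. 266.] [[407.3, -107.7, 67.4, 45.9, -8.7], [406.8, -105.1, 65.9, 44.8, -8.7]]
white [328. 232.] [[470.0, -117.3, 46.4, 46.1, -8.1], [468.1, -114.5, 45.3, 45.1, -8.1]]
white [
[... 399 characters left out ...]
[852.9, 8.4, 52.0, 47.8, -75.8]]
white [39. 37.] [[879.6, 510.1, 77.2, 76.7, -39.8], [868.3, 498.5, 75.4, 74.9, -39.8]]
white [171.   5.] [[959.2, 227.0, 184.9, 25.8, -88.4], [946.0, 221.9, 180.6, 25.2, -88.4]]
stone [ 69. 338.] [[252.2, 390.1, 62.8, 39.7, -71.1]]
stone [325. 252.] [[432.4, -108.5, 121.5, 49.9, -8.5]]
stone [541. 191.] [[565.9, -552.5, 169.3, 11.2, 5.5]]
stone [552. 124.] [[713.5, -584.7, 101.4, 23.7, -21.7]]
stone [181.  71.] [[805.5, 193.8, 50.2, 36.6, 14.4]]
stone [271.  51.] [[852.2, 10.0, 57.7, 50.2, -75.7]]
stone [100.  32.] [[880.5, 368.7, 71.2, 66.2, -52.2]]
stone [382.  38.] [[891.3, -234.4, 128.1, 51.5, 18.9]]
stone [284.   7.] [[941.4, -12.3, 1205.6, 56.4, -88.1]]
```

```bash
python3 - <<'E'
from h import *
print(to([426,340,200],np.pi/2), np.degrees(1))
f=grab_frame('top'); w=f
for c in blobs(f,(16,60,110),(30,150,255),60): 
    if abs(c.mean(0)-[208,247]).max()<20: print('handle',cv2.minEnclosingCircle(cast(f,c,107)[:,:2].astype(np.float32)), cv2.boundingRect(c))
for c in blobs(f,(0,100,20),(20,200,65),60):
    print(c.mean(0).round(),cv2.boundingRect(c))
E
```

```text
[0.5218, -0.782, 0.1041, -0.0007, -0.0005, -1.19] 57.29577951308232
handle ((431.8047790527344, 116.33721160888672), 13.96961784362793) (201, 240, 15, 15)
[555. 186.] (550, 154, 10, 65)
[539. 226.] (525, 152, 29, 149)
[346.  41.] (335, 14, 23, 55)
```

Request:
drive_tool(targets=[0.522,-0.782,0.05,0,0,-1.19,1,0.522,-0.782,0.05,0,0,-1.19,1,0.522,-0.782,0.05,0,0,-1.19,1,0.522,-0.782,0.05,0,0,-1.19,1,0.522,-0.782,0.05,0,0,-1.19,1,0.522,-0.782,0.05,0,0,-1.19,1,0.522,-0.782,0.05,0,0,-1.19,1,0.522,-0.782,0.05,0,0,-1.19,1,0.522,-0.782,0.05,0,0,-1.19,1,0.522,-0.782,0.05,0,0,-1.19,1,0.522,-0.782,0.05,0,0,-1.19,1,0.522,-0.782,0.05,0,0,-1.19,1])

```text
clock: 1.25
eef_pos: [335.1, -89.9, 277.5]
tcp_rot: [3.141, 0.0, 1.571]
contact_force: [1.7, 0.2, -0.1]
opening: 1.001
```

```bash
python3 -c "
from h import *
print(to([426,340,200],np.pi/2))"
```

```text
[0.4299, 0.0907, 0.0775, 0.0011, 0.0003, -0.0002]
```

Request:
drive_tool(targets=[0.43,0.091,0.078,0,0,0,1,0.43,0.091,0.078,0,0,0,1,0.43,0.091,0.078,0,0,0,1,0.43,0.091,0.078,0,0,0,1,0.43,0.091,0.078,0,0,0,1,0.43,0.091,0.078,0,0,0,1,0.43,0.091,0.078,0,0,0,1,0.43,0.091,0.078,0,0,0,1,0.43,0.091,0.078,0,0,0,1,0.43,0.091,0.078,0,0,0,1,0.43,0.091,0.078,0,0,0,1,0.43,0.091,0.078,0,0,0,1])

```text
clock: 2.25
eef_pos: [427.4, 343.4, 198.6]
tcp_rot: [3.14, -0.002, 1.573]
contact_force: [-0.7, -0.3, -0.6]
opening: 0.997
```

```bash
python3 - <<'E'
from h import *
f=grab_frame('wrist'); cv2.imwrite('pics/w1.png',f['color']); print(sense()['eef_pos'])
for c in blobs(f,(0,200,100),(5,255,255),400,90000): 
    print(c.mean(0).round(),cv2.minEnclosingCircle(cast(f,c,34)[:,:2].astype(np.float32)), rect(f,c,34))
print(to([426,340,76],np.pi/2))
E
```

```text
[426.45764121 340.79747616 198.60261579]
[276. 210.] ((425.5144958496094, 345.69500732421875), 14.561803817749023) [423.  341.7  29.   15.6 -31.8]
[-0.0008, -0.0005, 0.1226, -0.0, -0.0002, 0.0029]
```

View pics/w1.png

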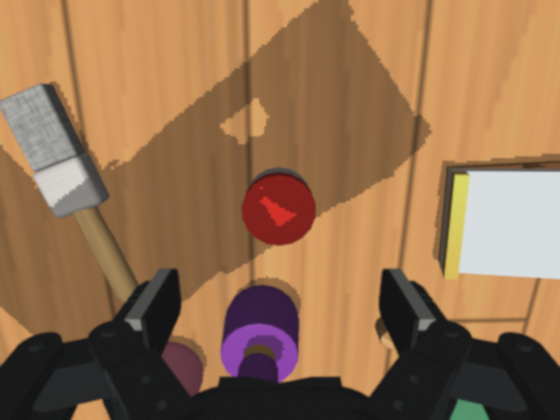

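```bash
python3 - <<'E'
from h import *
f=grab_frame('wrist')
for c in blobs(f,(0,180,50),(8,255,255),400,90000): 
    if 200<c.mean(0)[0]<330: print(c.mean(0).round(),cv2.boundingRect(c),cv2.minEnclosingCircle(cast(f,c,34)[:,:2].astype(np.float32)), rect(f,c,34))
t=grab_frame('top')
print(cast(t,[(146,257)],107), cast(f,[(260,350)],107))
print(to([426,340,76],np.pi/2))
E
```

```text
[280. 205.] (244, 170, 73, 71) ((425.4721984863281, 343.01287841796875), 26.53225326538086) [426.  343.1  52.2  51.3 -89.9]
[[410.60080952 228.38038063 107.        ]] [[414.7957531  281.03829803 107.        ]]
[0.0021, 0.0004, 0.1229, -0.001, 0.0011, 0.0009]
```

Request:
drive_tool(targets=[0.003,0,0.06,0,0,0,1,0.003,0,0.095,0,0,0,1,0.003,0,0.115,0,0,0,1,0.003,0,0.123,0,0,0,1,0.003,0,0.123,0,0,0,1,0.003,0,0.123,0,0,0,0.4,0.003,0,0.123,0,0,0,0.4,0.003,0,0.123,0,0,0,0.4,0.003,0,0.123,0,0,0,0.4,0.003,0,0.123,0,0,0,0.4,0.003,0,0.123,0,0,0,0.4,0.003,0,0.123,0,0,0,0.4], force=40)

```text
clock: 3.4
eef_pos: [427.4, 341.9, 78.8]
tcp_rot: [3.139, -0.002, 1.571]
contact_force: [-0.3, -2.4, 8.7]
opening: 0.619
```

```bash
python3 - <<'E'
from h import *
s=sense();print(s['eef_pos'],s['opening'],s['opening']*85,s['contact_force'])
E
```

```text
[427.42625477 341.9243313   78.80007144] 0.6186485930009729 52.585130405082694 [-0.2782536  -2.39675761  8.65778175]
```

```bash
python3 - <<'E'
from h import *
print(to([427,342,200],np.pi/2),to([614,-100,200],np.pi/2))
E
```

```text
[0.0003, -0.0001, -0.1212, 0.0029, -0.002, 0.0001] [-0.4417, 0.1869, -0.1215, 0.0029, -0.002, 0.0001]
```

Request:
drive_tool(targets=[0,0,-0.015,0,0,0,0.4,0,0,-0.05,0,0,0,0.4,0,0,-0.09,0,0,0,0.4,-0.02,0.009,-0.118,0,0,0,0.4,-0.442,0.187,-0.122,0,0,0,0.4,-0.442,0.187,-0.122,0,0,0,0.4,-0.442,0.187,-0.122,0,0,0,0.4,-0.442,0.187,-0.122,0,0,0,0.4,-0.442,0.187,-0.122,0,0,0,0.4,-0.442,0.187,-0.122,0,0,0,0.4,-0.442,0.187,-0.122,0,0,0,0.4,-0.442,0.187,-0.122,0,0,0,0.4])

```text
clock: 4.4
eef_pos: [565.6, 12.1, 199.1]
tcp_rot: [3.139, -0.0, 1.571]
contact_force: [0.5, 0.6, -1.0]
opening: 0.615
```

```bash
python3 - <<'E'
from h import *
print(sense()['opening'],to([614,-100,200],np.pi/2))
E
```

```text
0.6153982624926285 [-0.1121, 0.0484, -0.0007, 0.0026, -0.0001, -0.0]
```

Request:
drive_tool(targets=[-0.112,0.048,0.02,0,0,0,0.4,-0.112,0.048,0.02,0,0,0,0.4,-0.112,0.048,0.05,0,0,0,0.4,-0.112,0.048,0.05,0,0,0,0.4,-0.112,0.048,0.05,0,0,0,0.4,-0.112,0.048,0.05,0,0,0,0.4])

```text
clock: 4.9
eef_pos: [612.5, -97.8, 147.8]
tcp_rot: [-3.141, -0.0, 1.57]
contact_force: [-1.2, 0.7, -0.7]
opening: 0.619
```

```bash
python3 - <<'E'
from h import *
s=sense();p=s['eef_pos'];print(p)
f=grab_frame('wrist'); cv2.imwrite('pics/w2.png',f['color'])
zb=p[2]-78.8
for lo in ((0,180,50),):
  for c in blobs(f,lo,(8,255,255),300,90000): print('red',c.mean(0).round(),rect(f,c,zb+34),rect(f,c,4))
for c in blobs(f,(0,0,60),(180,60,255),2000,200000): print('white',c.mean(0).round(),rect(f,c,4))
t=grab_frame('top'); cv2.imwrite('pics/t2.png',t['color'])
for c in blobs(t,(0,0,150),(180,60,255)):
    if abs(c.mean(0)-[321,165]).max()<30: print('topwhite',c.mean(0),rect(t,c,4))
print(to([614,-100,84],np.pi/2))
E
```

```text
[612.48945003 -97.82864069 147.79292401]
red [281. 293.] [611.9 -95.3  54.6  52.3  52.8] [ 611.7 -162.1  102.2   97.9   52.8]
red [284. 207.] [613.8 -56.   29.2  18.2  -4.8] [615.2 -88.4  54.7  34.   -4.8]
white [ 46. 249.] [ 449.9 -121.4   71.5   59.7   -8.8]
white [282. 224.] [ 6.119e+02 -1.074e+02  1.367e+02  1.243e+02 -5.000e-01]
[-0.0033, 0.001, 0.0646, 0.0012, -0.0001, 0.0007]
```

View pics/w2.png

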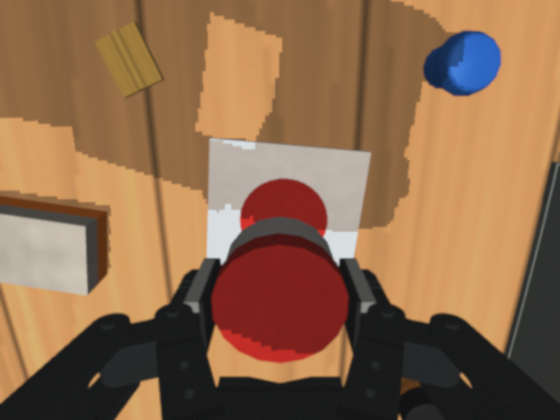

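```bash
python3 - <<'E'
from h import *
f=grab_frame('wrist');p=sense()['eef_pos']; print(p)
P=cast(f,[(209,138),(370,152)],4)[:,:2]; e=P[1]-P[0]; L=np.linalg.norm(e); n=np.array([e[1],-e[0]])/L
if n[1]>0:n=-n
print(P,L,P.mean(0)+50*n)
for c in blobs(f,(0,180,50),(8,255,255),300,90000):
    b=cv2.boundingRect(c); print(b)
    if c.mean(0)[1]<250:
        q=c[c[:,1]<212]; Q=cast(f,q,4)[:,:2]; A=np.c_[2*Q,np.ones(len(Q))]; s=np.linalg.lstsq(A,(Q**2).sum(1),rcond=None)[0]; print('disc',s[:2],np.sqrt(s[2]+s[:2]@s[:2]))
E
```

```text
[613.01324794 -96.49801601 148.73571059]
[[569.24062866 -43.97249759]
 [668.37993551 -52.56026976]] 99.51056222124558 [614.49527673 -98.07984299]
(212, 235, 137, 127)
(241, 182, 84, 51)
disc [614.12519031 -98.93712089] 27.37253295446815
```

Request:
drive_tool(targets=[-0.0035,0.001,0.03,0,0,0,0.4,-0.0035,0.001,0.05,0,0,0,0.4,-0.0035,0.001,0.06,0,0,0,0.4,-0.0035,0.001,0.063,0,0,0,0.4,-0.0035,0.001,0.065,0,0,0,0.4,-0.0035,0.001,0.065,0,0,0,0.4,-0.0035,0.001,0.065,0,0,0,0.4])

```text
clock: 5.63
eef_pos: [614.6, -101.0, 83.6]
tcp_rot: [3.14, 0.0, 1.571]
contact_force: [0.0, -0.3, -2.0]
opening: 0.613
```

```bash
python3 - <<'E'
from h import *
s=sense();p=s['eef_pos'];print(p,s['contact_force'])
f=grab_frame('wrist')
for c in blobs(f,(0,180,50),(8,255,255),300,90000): print('red',c.mean(0).round(),rect(f,c,p[2]-78.8+34))
E
```

```text
[ 614.64818201 -101.03621313   83.55344048] [ 0.00730298 -0.28664057 -1.96256971]
red [279. 285.] [614.1 -92.8  66.2  52.1 -89.8]
```

Request:
drive_tool(targets=[0,0,0.001,0,0,0,0.4,0,0,0.001,0,0,0,0.7,0,0,0.001,0,0,0,0.9,0,0,0.001,0,0,0,1,0,0,0.001,0,0,0,1,0,0,-0.02,0,0,0,1,0,0,-0.06,0,0,0,1,0,0,-0.1,0,0,0,1,0,0,-0.12,0,0,0,1,0,0,-0.12,0,0,0,1])

```text
clock: 6.52
eef_pos: [616.5, -101.8, 207.7]
tcp_rot: [3.133, 0.001, 1.571]
contact_force: [0.1, 0.1, 1.6]
opening: 1.001
```

```bash
python3 - <<'E'
from h import *
s=sense();p=s['eef_pos'];print(p,s['opening'])
f=grab_frame('wrist'); cv2.imwrite('pics/w3.png',f['color'])
hsv=cv2.cvtColor(f['color'],cv2.COLOR_BGR2HSV)
for c in blobs(f,(0,180,50),(8,255,255),300,90000): print('red',c.mean(0).round(),cv2.boundingRect(c),rect(f,c,38))
for c in blobs(f,(90,0,60),(130,60,255),2000,200000): print('white',c.mean(0).round(),rect(f,c,4))
E
```

```text
[ 616.45940168 -101.7849763   207.72205591] 1.0007821127290493
red [275. 188.] (241, 158, 69, 80) [613.9 -95.9  59.4  49.5  89.9]
white [271. 220.] [ 612.6 -117.8   97.9   59.5   -5.1]
```

View pics/w3.png

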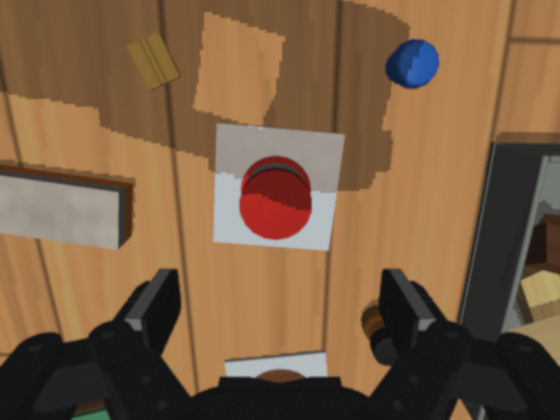

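```bash
cat >> h.py <<'E'
def circ(f,q,z):
    "circle fit of pixels on plane z -> centre, radius"
    Q=cast(f,q,z)[:,:2]; m=Q.mean(0); A=np.c_[2*(Q-m),np.ones(len(Q))]; s=np.linalg.lstsq(A,((Q-m)**2).sum(1),rcond=None)[0]
    return (s[:2]+m).round(1),np.sqrt(s[2]+s[:2]@s[:2]).round(1)
E
python3 - <<'E'
from h import *
f=grab_frame('wrist')
print('tile',cast(f,[(217,124),(344,134),(330,250),(213,243)],4)[:,:2].mean(0))
for c in blobs(f,(0,180,50),(8,255,255),300,90000):
    print('lid',circ(f,c[c[:,1]>195],38)); print('disc',circ(f,c[c[:,1]<170],4))
t=grab_frame('top')
for c in blobs(t,(0,0,150),(180,60,255)):
    if abs(c.mean(0)-[321,165]).max()<30: print('topwhite',c.mean(0),rect(t,c,4))
for c in blobs(t,(0,200,80),(6,255,255)): print(c.mean(0),rect(t,c,38),cv2.boundingRect(c))
E
```

```text
tile [612.72155153 -98.45990713]
lid (array([ 614., -101.]), np.float64(24.9))
disc (array([614.2, -94. ]), np.float64(21.3))
[474.11764706 332.96078431] [ 279.1 -400.7   37.8   22.7   72.9] (466, 326, 18, 15)
```

```bash
python3 - <<'E'
from h import *
print(to([432,116,235],np.pi/2))
E
```

```text
[0.2172, -0.1814, -0.0332, -0.0006, -0.0001, -0.0001]
```

Request:
drive_tool(targets=[0.217,-0.181,-0.033,0,0,0,1,0.217,-0.181,-0.033,0,0,0,1,0.217,-0.181,-0.033,0,0,0,1,0.217,-0.181,-0.033,0,0,0,1,0.217,-0.181,-0.033,0,0,0,1,0.217,-0.181,-0.033,0,0,0,1,0.217,-0.181,-0.033,0,0,0,1,0.217,-0.181,-0.033,0,0,0,1,0.217,-0.181,-0.033,0,0,0,1,0.217,-0.181,-0.033,0,0,0,1])

```text
clock: 7.5
eef_pos: [432.7, 115.6, 234.4]
tcp_rot: [-3.14, 0.001, 1.572]
contact_force: [-0.5, -0.4, -0.1]
opening: 0.999
```

```bash
python3 - <<'E'
from h import *
f=grab_frame('wrist'); t=grab_frame('top'); print(sense()['eef_pos'])
cv2.imwrite('pics/a4.png',np.hstack([f['color'],cv2.resize(t['color'][100:240,260:500],None,fx=3,fy=3)])[:, ::1] if 0 else cv2.resize(np.hstack([f['color'],cv2.resize(t['color'][110:215,280:420],(560,420),interpolation=cv2.INTER_CUBIC)]),(800,300)))
for c in blobs(t,(0,0,150),(180,60,255)):
    if abs(c.mean(0)-[321,165]).max()<30: print('topwhite',c.mean(0),rect(t,c,4))
for c in blobs(t,(0,180,60),(8,255,255)):
    if abs(c.mean(0)-[321,165]).max()<30:print('lid top',c.mean(0),rect(t,c,38),cv2.boundingRect(c))
for c in blobs(f,(14,40,90),(32,170,255),300,30000): print('handle?',c.mean(0),circ(f,c,107),cv2.boundingRect(c))
E
```

```text
[433.35262552 114.98887631 234.56405198]
topwhite [320.93406593 164.7967033 ] [ 614.5 -100.   100.5   99.2   85.1]
lid top [322.57534247 161.93150685] [ 612.5 -101.6   51.7   51.    45.7] (308, 150, 29, 25)
handle? [ 90.625      411.48958333] (array([286.1, -36. ]), np.float64(12.9)) (71, 399, 39, 21)
```

View pics/a4.png

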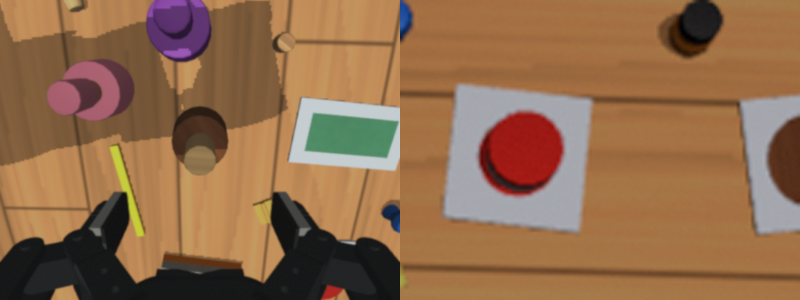

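```bash
python3 - <<'E'
from h import *
f=grab_frame('wrist'); hsv=cv2.cvtColor(f['color'],cv2.COLOR_BGR2HSV); print(hsv[225,280],hsv[195,280],hsv[232,270],hsv[225,320])
for c in blobs(f,(15,50,95),(30,150,190),300,30000):
    if 240<c.mean(0)[0]<320: print('handle?',c.mean(0),circ(f,c[c[:,1]>222],107),cv2.boundingRect(c))
print(cast(f,[(280,223)],107),to([432,116.5,142],np.pi/2))
E
```

```text
[ 18 116 143] [ 18 108  78] [ 18 117 135] [ 15 138 190]
handle? [250.13768116 309.97101449] (array([440.8,  61.9]), np.float64(42.5)) (230, 231, 70, 131)
handle? [278.62790698 224.58914729] (array([431.9, 117.2]), np.float64(13.8)) (255, 203, 47, 45)
[[432.7961359  118.65264231 107.        ]] [0.0016, -0.0013, 0.0926, -0.0008, 0.0004, -0.0014]
```

Request:
drive_tool(targets=[0.002,-0.001,0.04,0,0,0,1,0.002,-0.001,0.075,0,0,0,1,0.002,-0.001,0.0925,0,0,0,1,0.002,-0.001,0.0925,0,0,0,1,0.002,-0.001,0.0925,0,0,0,0.15,0.002,-0.001,0.0925,0,0,0,0.15,0.002,-0.001,0.0925,0,0,0,0.15,0.002,-0.001,0.0925,0,0,0,0.15,0.002,-0.001,0.0925,0,0,0,0.15,0.002,-0.001,0.0925,0,0,0,0.15,0.002,-0.001,0.0925,0,0,0,0.15,0.002,-0.001,0.0925,0,0,0,0.15], force=50)

```text
clock: 8.65
eef_pos: [432.5, 117.9, 144.0]
tcp_rot: [3.14, -0.0, 1.571]
contact_force: [-2.3, -0.6, 7.0]
opening: 0.324
```

```bash
python3 - <<'E'
from h import *
s=sense();print(s['eef_pos'],s['opening']*85,s['contact_force'])
print(to([432,117,250],np.pi/2),to([617,-319,250],np.pi/2))
E
```

```text
[432.50580506 117.8682015  143.98113816] 27.532650450660643 [-2.25224857 -0.6343084   6.9906966 ]
[-0.0008, -0.0003, -0.106, 0.0021, -0.0004, 0.0001] [-0.4368, 0.1847, -0.1058, 0.0021, -0.0004, 0.0001]
```

Request:
drive_tool(targets=[0,0,-0.02,0,0,0,0.15,0,0,-0.06,0,0,0,0.15,0,0,-0.095,0,0,0,0.15,-0.437,0.185,-0.106,0,0,0,0.15,-0.437,0.185,-0.106,0,0,0,0.15,-0.437,0.185,-0.106,0,0,0,0.15,-0.437,0.185,-0.106,0,0,0,0.15,-0.437,0.185,-0.106,0,0,0,0.15,-0.437,0.185,-0.106,0,0,0,0.15,-0.437,0.185,-0.106,0,0,0,0.15,-0.437,0.185,-0.106,0,0,0,0.15,-0.437,0.185,-0.106,0,0,0,0.15])

```text
clock: 9.65
eef_pos: [578.1, -229.6, 246.7]
tcp_rot: [-3.142, -0.0, 1.571]
contact_force: [1.0, 0.2, -3.7]
opening: 0.326
```

```bash
python3 - <<'E'
from h import *
s=sense();print(s['eef_pos'],s['opening']*85,s['contact_force'])
print(to([617,-319,200],np.pi/2))
E
```

```text
[ 578.06819441 -229.55117959  246.73162157] 27.713784395979808 [ 0.9618105   0.23652615 -3.70919084]
[-0.0894, 0.039, 0.0467, -0.0, -0.0001, -0.0002]
```

Request:
drive_tool(targets=[-0.0895,0.039,0,0,0,0,0.15,-0.0895,0.039,0,0,0,0,0.15,-0.0895,0.039,0.03,0,0,0,0.15,-0.0895,0.039,0.047,0,0,0,0.15,-0.0895,0.039,0.047,0,0,0,0.15,-0.0895,0.039,0.047,0,0,0,0.15,-0.0895,0.039,0.047,0,0,0,0.15])

```text
clock: 10.23
eef_pos: [617.2, -316.6, 200.5]
tcp_rot: [3.141, 0.0, 1.571]
contact_force: [0.0, 0.2, -2.2]
opening: 0.33
```

```bash
python3 - <<'E'
from h import *
f=grab_frame('wrist'); t=grab_frame('top'); s=sense(); p=s['eef_pos']; print(p,s['contact_force'])
cv2.imwrite('pics/a5.png',cv2.resize(np.hstack([f['color'],cv2.resize(t['color'][110:215,350:490],(560,420),interpolation=cv2.INTER_CUBIC)]),(800,300)))
print(to([617,-319,148],np.pi/2))
E
```

```text
[ 617.64912857 -316.6520604   201.33014063] [ 0.29082458  0.12328439 -4.01588247]
[-0.0023, -0.0008, 0.0533, 0.0021, 0.0011, 0.0008]
```

View pics/a5.png

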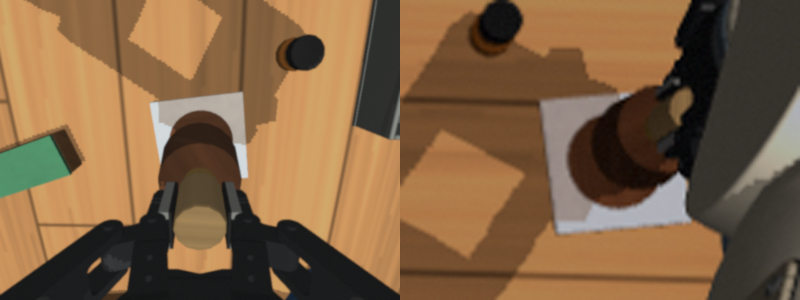

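Request:
drive_tool(targets=[-0.0023,0,0.025,0,0,0,0.15,-0.0023,0,0.043,0,0,0,0.15,-0.0023,0,0.05,0,0,0,0.15,-0.0023,0,0.0525,0,0,0,0.15,-0.0023,0,0.0525,0,0,0,0.15,-0.0023,0,0.0525,0,0,0,0.15,-0.0023,0,0.0525,0,0,0,0.15])

```text
clock: 10.92
eef_pos: [617.6, -319.4, 148.1]
tcp_rot: [3.14, 0.001, 1.571]
contact_force: [0.2, 0.1, -3.5]
opening: 0.323
```

```bash
python3 - <<'E'
from h import *
f=grab_frame('wrist'); s=sense(); p=s['eef_pos']; print(p,s['contact_force'])
P=cast(f,[(210,143),(337,130)],4)[:,:2]; e=P[1]-P[0]; print(P,'n/a')
E
```

```text
[ 617.52864656 -319.37400216  147.97797903] [ 0.54879018  0.8801217  -0.16849601]
[[ 574.56378525 -269.71913708]
 [ 651.90649238 -261.95558851]] n/a
```

Request:
drive_tool(targets=[0,0,0.001,0,0,0,0.15,0,0,0.001,0,0,0,0.15,0,0,0.001,0,0,0,0.5,0,0,0.001,0,0,0,0.8,0,0,0.001,0,0,0,0.9,0,0,-0.02,0,0,0,0.9,0,0,-0.06,0,0,0,1,0,0,-0.1,0,0,0,1,0,0,-0.12,0,0,0,1,0,0,-0.12,0,0,0,1])

```text
clock: 11.8
eef_pos: [619.3, -320.6, 273.3]
tcp_rot: [3.133, 0.004, 1.571]
contact_force: [0.9, -0.3, 0.2]
opening: 1.0
```

```bash
python3 - <<'E'
from h import *
f=grab_frame('wrist'); s=sense(); p=s['eef_pos']; print(p,s['contact_force'])
for c in blobs(f,(15,50,80),(30,150,255),300,30000):
    if 220<c.mean(0)[0]<340: print('handle?',c.mean(0),circ(f,c[c[:,1]>c.mean(0)[1]],111),cv2.boundingRect(c))
# strop from the top, then hover
t=grab_frame('top')
for c in blobs(t,(50,80,40),(90,255,255)): print('green',c.mean(0).round(),rect(t,c,32))
print(to([418,-342,200],np.radians(18.7)))
E
```

```text
[ 618.24508656 -320.0394436   270.26148922] [-0.59075274  0.08846922 -0.71267847]
handle? [243.82909091 375.62545455] (array([ 586.3, -501.4]), np.float64(44.5)) (178, 367, 131, 19)
green [440. 259.] [ 418.3 -342.   108.6   46.1   18.6]
green [220. 157.] [619.3 107.8 108.6  46.3  -5.1]
green [51. 49.] [840.8 469.7  78.2  32.5 -43.9]
[-0.0224, -0.1994, 0.0676, 0.0022, -0.0003, 1.2444]
```

Request:
drive_tool(targets=[-0.022,-0.199,0.068,0,0,1.244,1,-0.022,-0.199,0.068,0,0,1.244,1,-0.022,-0.199,0.068,0,0,1.244,1,-0.022,-0.199,0.068,0,0,1.244,1,-0.022,-0.199,0.068,0,0,1.244,1,-0.022,-0.199,0.068,0,0,1.244,1,-0.022,-0.199,0.068,0,0,1.244,1,-0.022,-0.199,0.068,0,0,1.244,1,-0.022,-0.199,0.068,0,0,1.244,1,-0.022,-0.199,0.068,0,0,1.244,1,-0.022,-0.199,0.068,0,0,1.244,1,-0.022,-0.199,0.068,0,0,1.244,1])

```text
clock: 12.9
eef_pos: [417.3, -340.8, 197.7]
tcp_rot: [-3.14, 0.001, 0.331]
contact_force: [-0.5, 0.2, -0.3]
opening: 0.997
```

```bash
python3 - <<'E'
from h import *
f=grab_frame('wrist'); t=grab_frame('top'); s=sense(); p=s['eef_pos']; print(p,s['tcp_rot'],s['contact_force'])
cv2.imwrite('pics/a6.png',cv2.resize(np.hstack([f['color'],cv2.resize(t['color'][110:215,350:490],(560,420),interpolation=cv2.INTER_CUBIC)]),(800,300)))
for c in blobs(f,(50,60,30),(90,255,255),1000,90000): print('green',c.mean(0).round(),rect(f,c,32),cv2.boundingRect(c))
for c in blobs(t,(15,50,80),(30,150,255),60,3000):
    if abs(c.mean(0)-[426,166]).max()<40: print('handle top',c.mean(0),circ(t,c,111),cv2.boundingRect(c))
print(to([418,-342,76],np.radians(18.7)))
E
```

```text
[ 417.62143174 -341.03845402  198.16340116] [-3.14040724e+00  7.71055357e-04  3.30598038e-01] [-0.72435463 -0.04665829 -0.07358634]
green [284. 199.] [ 419.9 -342.3  109.2   45.    18.6] (251, 127, 67, 147)
handle top [443.70588235 129.87165775] (array([ 643.6, -322.6]), np.float64(55.9)) (398, 127, 91, 10)
[0.0001, 0.0012, 0.1222, -0.0012, 0.0008, 0.0042]
```

View pics/a6.png

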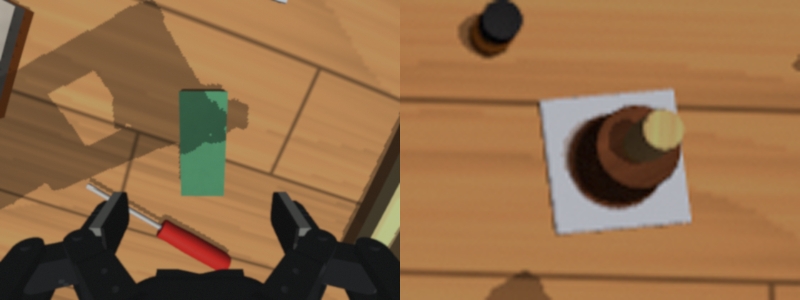

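Request:
drive_tool(targets=[0.0015,0.001,0.06,0,0,0,1,0.0015,0.001,0.095,0,0,0,1,0.0015,0.001,0.115,0,0,0,1,0.0015,0.001,0.122,0,0,0,1,0.0015,0.001,0.122,0,0,0,1,0.0015,0.001,0.122,0,0,0,0.4,0.0015,0.001,0.122,0,0,0,0.4,0.0015,0.001,0.122,0,0,0,0.4,0.0015,0.001,0.122,0,0,0,0.4,0.0015,0.001,0.122,0,0,0,0.4,0.0015,0.001,0.122,0,0,0,0.4,0.0015,0.001,0.122,0,0,0,0.4], force=40)

```text
clock: 14.0
eef_pos: [420.7, -342.6, 79.0]
tcp_rot: [3.139, -0.002, 0.327]
contact_force: [-0.2, 0.7, 6.2]
opening: 0.534
```

```bash
python3 - <<'E'
from h import *
s=sense();p=s['eef_pos'];print(p,s['opening']*85,s['contact_force'],np.degrees(s['tcp_rot']))
t=grab_frame('top'); print('handle',cast(t,[(442.4,155.5)],111))
print(to([419,-342,200],np.radians(18.7)),to([500,-100,220],np.radians(-5)),to([625.6,110.5,220],np.radians(-5)))
E
```

```text
[ 420.70021088 -342.6135914    78.95134485] 45.36468977243287 [-0.19769837  0.65950799  6.2440622 ] [ 1.79833242e+02 -1.04014122e-01  1.87365053e+01]
handle [[ 614.34001521 -319.409062    111.        ]]
[-0.0012, -0.0008, -0.1211, 0.0028, -0.0018, 0.0006] [0.1533, -0.2039, -0.1414, 0.0024, -0.0024, 0.4143] [0.3398, -0.3629, -0.1415, 0.0024, -0.0024, 0.4143]
```

Request:
drive_tool(targets=[0,0,-0.02,0,0,0,0.4,0,0,-0.06,0,0,0,0.4,0,0,-0.1,0,0,0,0.4,0.34,-0.363,-0.141,0,0,0.414,0.4,0.34,-0.363,-0.141,0,0,0.414,0.4,0.34,-0.363,-0.141,0,0,0.414,0.4,0.34,-0.363,-0.141,0,0,0.414,0.4,0.34,-0.363,-0.141,0,0,0.414,0.4,0.34,-0.363,-0.141,0,0,0.414,0.4,0.34,-0.363,-0.141,0,0,0.414,0.4,0.34,-0.363,-0.141,0,0,0.414,0.4,0.34,-0.363,-0.141,0,0,0.414,0.4])

```text
clock: 15.05
eef_pos: [570.0, -10.0, 208.3]
tcp_rot: [-3.142, -0.002, -0.087]
contact_force: [0.6, -1.4, -1.8]
opening: 0.531
```

```bash
python3 - <<'E'
from h import *
s=sense();p=s['eef_pos'];print(p,s['opening']*85)
print(to([625.6,110.5,160],np.radians(-5)))
t=grab_frame('top'); hsv=cv2.cvtColor(t['color'],cv2.COLOR_BGR2HSV)
for c in blobs(t,(16,50,100),(32,160,255),40,3000):
    if abs(c.mean(0)-[442,155]).max()<12: print('handle top',c.mean(0),circ(t,c,111),cv2.minEnclosingCircle(cast(t,c,111)[:,:2].astype(np.float32)),cv2.boundingRect(c))
E
```

```text
[570.03010875 -10.02551909 208.34625173] 45.12601431794896
[0.0448, -0.1249, 0.0484, -0.0001, -0.0019, 0.0004]
handle top [441.87804878 154.75609756] (array([ 615.8, -318.6]), np.float64(13.2)) ((615.7203979492188, -318.4515075683594), 14.21566390991211) (435, 148, 15, 14)
```

Request:
drive_tool(targets=[0.045,-0.125,0,0,0,0,0.4,0.045,-0.125,0,0,0,0,0.4,0.045,-0.125,0,0,0,0,0.4,0.045,-0.125,0.03,0,0,0,0.4,0.045,-0.125,0.048,0,0,0,0.4,0.045,-0.125,0.048,0,0,0,0.4,0.045,-0.125,0.048,0,0,0,0.4,0.045,-0.125,0.048,0,0,0,0.4])

```text
clock: 15.77
eef_pos: [625.6, 108.1, 160.3]
tcp_rot: [-3.141, -0.001, -0.088]
contact_force: [0.3, -0.1, -1.6]
opening: 0.531
```

```bash
python3 - <<'E'
from h import *
s=sense();p=s['eef_pos'];print(p,s['opening']*85,np.degrees(s['tcp_rot']))
f=grab_frame('wrist'); cv2.imwrite('pics/w7.png',f['color'])
for c in blobs(f,(50,60,30),(90,255,255),500,90000): print('green',c.mean(0).round(),rect(f,c,p[2]-79+32),rect(f,c,4),cv2.boundingRect(c))
print(to([625.6,110.5,84],np.radians(-5)))
E
```

```text
[625.58560629 108.1043352  160.29236287] 45.128796912700004 [-1.79983170e+02 -7.95101183e-02 -5.02173764e+00]
green [280. 269.] [633.1 107.7  93.5  46.1  -5.1] [566.7 113.5 181.8  89.6  -5.1] (215, 167, 131, 217)
green [275. 142.] [688.2 104.4  25.    8.6  84.9] [673.7 107.1  48.5  16.7  84.9] (237, 129, 76, 27)
[-0.0007, -0.0024, 0.0766, -0.0005, -0.0022, -0.0007]
```

View pics/w7.png

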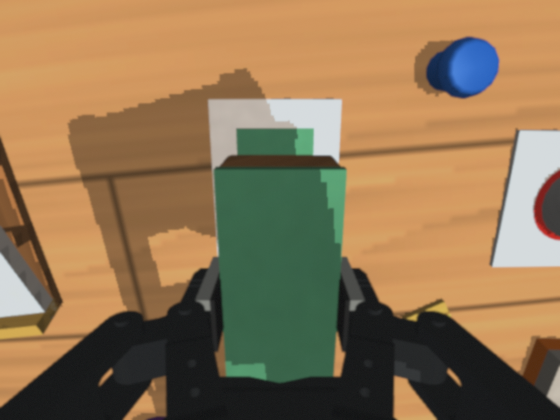

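Request:
drive_tool(targets=[0.0005,-0.0024,0.04,0,0,0,0.4,0.0005,-0.0024,0.062,0,0,0,0.4,0.0005,-0.0024,0.072,0,0,0,0.4,0.0005,-0.0024,0.0765,0,0,0,0.4,0.0005,-0.0024,0.0765,0,0,0,0.4,0.0005,-0.0024,0.0765,0,0,0,0.4,0.0005,-0.0024,0.0765,0,0,0,0.4])

```text
clock: 16.4
eef_pos: [626.9, 110.8, 83.9]
tcp_rot: [-3.141, -0.002, -0.088]
contact_force: [-0.5, 0.6, -2.2]
opening: 0.527
```

```bash
python3 - <<'E'
from h import *
s=sense();p=s['eef_pos'];print(p,s['opening']*85,s['contact_force'])
f=grab_frame('wrist')
for c in blobs(f,(50,60,30),(90,255,255),300,90000): print('green',c.mean(0).round(),rect(f,c,36),rect(f,c,4),cv2.boundingRect(c))
E
```

```text
[626.9414104  110.76327188  83.88988627] 44.79523463938449 [-0.5494185   0.58438863 -2.24847528]
green [280. 269.] [633.8 110.4  93.8  46.4  -5.1] [614.4 112.1 119.5  59.2  -5.1] (215, 168, 131, 216)
green [279. 152.] [685.7 106.   38.1   3.4  85. ] [680.4 106.5  48.5   4.3  85. ] (223, 148, 113, 11)
```

Request:
drive_tool(targets=[0,0,0.001,0,0,0,0.4,0,0,0.0015,0,0,0,0.4,0,0,0.0015,0,0,0,0.7,0,0,0.0015,0,0,0,0.9,0,0,0.0015,0,0,0,1,0,0,0.0015,0,0,0,1,0,0,-0.02,0,0,0,1,0,0,-0.06,0,0,0,1,0,0,-0.1,0,0,0,1,0,0,-0.12,0,0,0,1,0,0,-0.12,0,0,0,1])

```text
clock: 17.37
eef_pos: [628.5, 111.3, 207.8]
tcp_rot: [-3.139, -0.008, -0.087]
contact_force: [1.0, 0.0, 0.3]
opening: 1.002
```

```bash
python3 - <<'E'
from h import *
s=sense();p=s['eef_pos'];print(p,s['opening']*85)
f=grab_frame('wrist')
for c in blobs(f,(50,60,30),(90,255,255),300,90000): print('green',c.mean(0).round(),rect(f,c,36),cv2.boundingRect(c))
for c in blobs(f,(90,0,60),(130,60,255),500,90000): print('white',c.mean(0).round(),rect(f,c,4),cv2.boundingRect(c))
print(to([432.4,-108.5,200],np.radians(-8.5)))
E
```

```text
[628.53560707 111.34747303 207.79357392] 85.16832008728838
green [281. 204.] [626.1 111.  108.8  44.8  -5.2] (249, 135, 65, 142)
white [240. 236.] [594.9 148.4  40.5  13.2  -4.8] (232, 214, 17, 45)
white [320. 235.] [589.1  80.3  78.3  14.1  -4.3] (312, 192, 19, 86)
white [ 25. 231.] [612.2 320.5 141.5  76.4 -19.3] (0, 144, 83, 149)
white [512. 189.] [615.5 -91.3  97.8  86.8  -4.7] (465, 130, 95, 115)
white [306. 125.] [676.7  92.6  53.5  43.1  85. ] (264, 105, 71, 57)
[-0.1751, 0.2358, 0.0039, -0.0015, -0.005, 0.0611]
```

Request:
drive_tool(targets=[-0.175,0.236,0.004,0,0,0.061,1,-0.175,0.236,0.004,0,0,0.061,1,-0.175,0.236,0.004,0,0,0.061,1,-0.175,0.236,0.004,0,0,0.061,1,-0.175,0.236,0.004,0,0,0.061,1,-0.175,0.236,0.004,0,0,0.061,1,-0.175,0.236,0.004,0,0,0.061,1,-0.175,0.236,0.004,0,0,0.061,1,-0.175,0.236,0.004,0,0,0.061,1,-0.175,0.236,0.004,0,0,0.061,1])

```text
clock: 18.25
eef_pos: [430.9, -109.1, 197.6]
tcp_rot: [-3.141, 0.001, -0.15]
contact_force: [0.4, 0.2, 0.4]
opening: 1.002
```

```bash
python3 - <<'E'
from h import *
s=sense();p=s['eef_pos'];print(p,s['opening']*85)
f=grab_frame('wrist'); t=grab_frame('top'); cv2.imwrite('pics/t8.png',np.vstack([np.hstack([cv2.resize(f['color'],(400,300)),np.zeros((300,400,3),np.uint8)]),cv2.resize(t['color'][90:210,60:180],(800,800),interpolation=cv2.INTER_CUBIC)[:300*1]]) if 0 else np.hstack([cv2.resize(f['color'],(400,300)),cv2.resize(t['color'][105:195,60:180],(400,300),interpolation=cv2.INTER_CUBIC)]))
hsv=cv2.cvtColor(f['color'],cv2.COLOR_BGR2HSV); print(hsv[200,280],hsv[230,290],hsv[170,270])
for c in blobs(f,(0,0,60),(25,75,255),1500,90000): print('stone',c.mean(0).round(),rect(f,c,28),cv2.boundingRect(c))
for c in blobs(t,(90,0,130),(130,60,255)):
    if abs(c.mean(0)-[110,147]).max()<20: print('ramp px',cv2.boxPoints(cv2.minAreaRect(c)).round(1).tolist(),cv2.approxPolyDP(c,4,True)[:,0].tolist())
for c in blobs(t,(18,130,80),(30,255,255),80):
    if abs(c.mean(0)-[112,183]).max()<20: print('brass px',cv2.boxPoints(cv2.minAreaRect(c)).round(1).tolist())
print(to([432.4,-108.5,76],np.radians(-8.5)))
E
```

```text
[ 430.91673668 -109.05611872  197.63798626] 85.1614103531471
[ 19  28 102] [ 19  30 164] [ 18  29 106]
stone [278. 195.] [ 433.5 -108.3  119.4   47.7   -8.7] (243, 118, 71, 159)
ramp px [[88.0999984741211, 117.0999984741211], [128.60000610351562, 114.4000015258789], [132.89999389648438, 178.3000030517578], [92.4000015258789, 181.0]] [[89, 117], [93, 179], [132, 178], [128, 116]]
brass px [[90.0, 181.0], [131.0, 181.0], [131.0, 186.0], [90.0, 186.0]]
[0.0007, 0.0001, 0.1219, -0.0002, 0.0002, 0.0009]
```

View pics/t8.png

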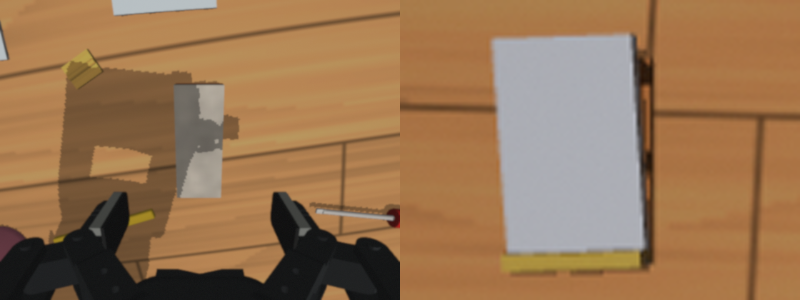

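Request:
drive_tool(targets=[0.0015,0,0.06,0,0,0,1,0.0015,0,0.095,0,0,0,1,0.0015,0,0.115,0,0,0,1,0.0015,0,0.1215,0,0,0,1,0.0015,0,0.1215,0,0,0,1,0.0015,0,0.1215,0,0,0,0.4,0.0015,0,0.1215,0,0,0,0.4,0.0015,0,0.1215,0,0,0,0.4,0.0015,0,0.1215,0,0,0,0.4,0.0015,0,0.1215,0,0,0,0.4,0.0015,0,0.1215,0,0,0,0.4,0.0015,0,0.1215,0,0,0,0.4], force=60)

```text
clock: 19.35
eef_pos: [433.7, -109.4, 78.7]
tcp_rot: [3.141, -0.004, -0.148]
contact_force: [-0.1, 1.9, 9.4]
opening: 0.543
```

```bash
python3 - <<'E'
from h import *
s=sense();p=s['eef_pos'];print(p,s['opening']*85,s['contact_force'],np.degrees(s['tcp_rot']))
t=grab_frame('top')
P=cast(t,[(88.2,116.7),(129.3,115.1)],55)[:,:2]; e=P[0]-P[1]; L=np.linalg.norm(e); n=np.array([e[1],-e[0]])/L
print(P,L,'yaw',np.degrees(np.arctan2(n[1],n[0])),'seat',P.mean(0)-72.8*n)
# low edge of plate/brass seam, left/right, approx height 33 (ledge top)
print('side',cast(t,[(91.8,180.6)],33),cast(t,[(132.7,179.4)],33))
g=grab_frame('side'); cv2.imwrite('pics/s9.png',cv2.resize(g['color'][270:370,80:210],(780,600),interpolation=cv2.INTER_CUBIC))
print(to([560,200,300],np.radians(0)))
E
```

```text
[ 433.74024735 -109.4107583    78.66728816] 46.197075098837615 [-0.09521768  1.93251311  9.37323736] [179.99072018  -0.20305507  -8.49782534]
[[688.57303519 372.37093891]
 [693.92721442 290.21694822]] 82.3282783857979 yaw 3.728834603171225 seat [618.60424128 326.55943125]
side [[562.7796149  363.55676331  33.        ]] [[567.29346966 281.38800142  33.        ]]
[0.08, -0.3246, -0.2211, 0.0004, -0.0035, -0.1483]
```

View pics/s9.png

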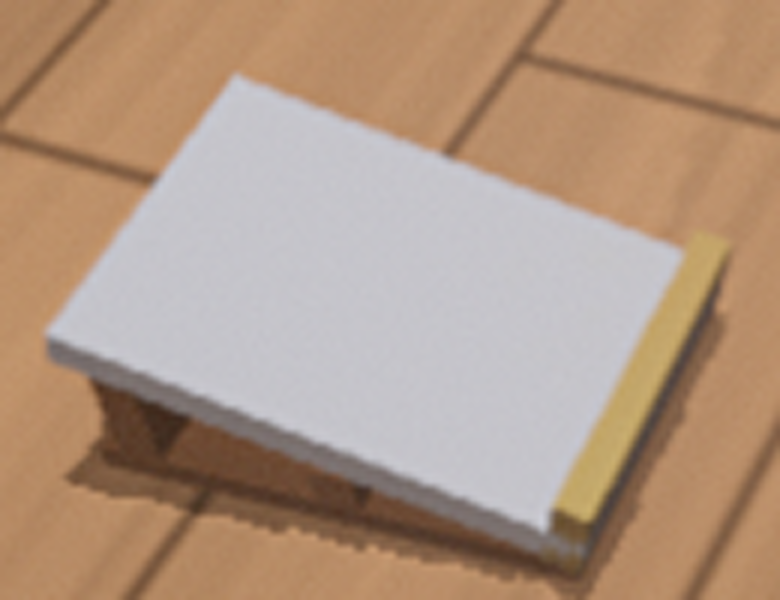

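```bash
python3 - <<'E'
from h import *
g=grab_frame('side')
H=cast(g,[(88,325.8),(119.5,282.5)],55)[:,:2]; Lo=np.r_[cast(g,[(171.7,358.3)],21),cast(g,[(193.8,311.7)],25)][:,:2]
print(H,Lo,np.linalg.norm(H[0]-H[1]),H.mean(0))
for a,b in ((H[0],Lo[0]),(H[1],Lo[1])): print(np.degrees(np.arctan2(*(a-b)[::-1])),np.linalg.norm(a-b))
e=H[0]-H[1]; n=np.array([e[1],-e[0]])/np.linalg.norm(e); n=np.array([np.cos(.068),np.sin(.068)]); print('seat',H.mean(0)-72.8*n)
E
```

```text
[[689.77269953 377.80763765]
 [695.21580342 293.71064351]] [[565.22067416 369.70915999]
 [571.42082295 288.66523252]] 84.27296009895677 [692.49425147 335.75914058]
3.720183149079467 124.81503260430675
2.333865658444248 123.89775366236293
seat [619.86250023 330.8125548 ]
```

```bash
python3 -c "
from h import *
print(to([540,328,300],np.radians(3.9)))"
```

```text
[0.0412, -0.4483, -0.2212, 0.0005, -0.0035, -0.2165]
```

Request:
drive_tool(targets=[0,0,-0.02,0,0,0,0.4,0,0,-0.06,0,0,0,0.4,0.041,-0.448,-0.221,0,-0.003,-0.216,0.4,0.041,-0.448,-0.221,0,-0.003,-0.216,0.4,0.041,-0.448,-0.221,0,-0.003,-0.216,0.4,0.041,-0.448,-0.221,0,-0.003,-0.216,0.4,0.041,-0.448,-0.221,0,-0.003,-0.216,0.4,0.041,-0.448,-0.221,0,-0.003,-0.216,0.4,0.041,-0.448,-0.221,0,-0.003,-0.216,0.4,0.041,-0.448,-0.221,0,-0.003,-0.216,0.4,0.041,-0.448,-0.221,0,-0.003,-0.216,0.4,0.041,-0.448,-0.221,0,-0.003,-0.216,0.4])

```text
clock: 20.5
eef_pos: [525.0, 273.7, 278.9]
tcp_rot: [-3.141, 0.002, 0.068]
contact_force: [1.3, -0.7, -5.1]
opening: 0.544
```

```bash
python3 -c "
from h import *
print(to([540,328,300],np.radians(3.9)),sense()['opening'])"
```

```text
[0.0186, -0.0532, -0.0211, -0.0006, 0.0022, -0.0001] 0.5440675477348007
```

Request:
drive_tool(targets=[0.0186,-0.053,-0.021,0,0.002,0,0.4,0.0186,-0.053,-0.021,0,0.002,0,0.4,0.0186,-0.053,-0.021,0,0.002,0,0.4,0.0186,-0.053,-0.021,0,0.002,0,0.4,0.0186,-0.053,-0.021,0,0.002,0,0.4])

```text
clock: 20.92
eef_pos: [539.7, 325.1, 298.0]
tcp_rot: [3.141, 0.002, 0.068]
contact_force: [0.4, -0.3, -6.0]
opening: 0.544
```

```bash
python3 - <<'E'
from h import *
s=sense();p=s['eef_pos'];print(p,np.degrees(s['tcp_rot']))
f=grab_frame('wrist'); cv2.imwrite('pics/w10.png',f['color'])
E
```

```text
[539.67234119 325.11496901 297.97043723] [1.79963725e+02 1.21209257e-01 3.89060074e+00]
```

View pics/w10.png

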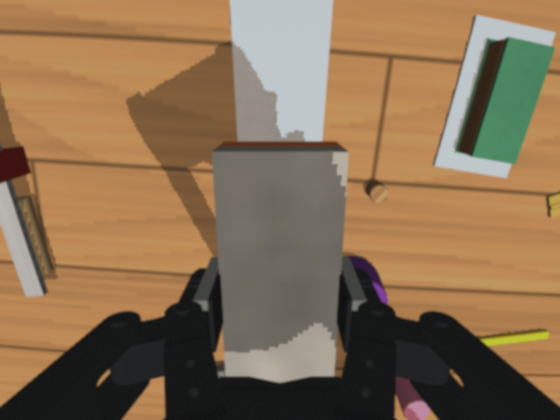

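```bash
cat > ramp.py <<'E'
from h import *
def onramp(f,px,seat,yaw):
    n=np.array([np.cos(yaw),np.sin(yaw)]); out=[]
    for q in px:
        z=40.
        for _ in range(20):
            P=cast(f,[q],z)[0]; z=36.48+np.tan(np.radians(15))*((P[:2]-seat)@n-3.62)
        d=P[:2]-seat; out.append([d@n,-d[0]*n[1]+d[1]*n[0],z])
    return np.array(out).round(1)
E
python3 - <<'E'
from ramp import *
f=grab_frame('wrist'); s=sense(); p=s['eef_pos']; print(p)
hsv=cv2.cvtColor(f['color'],cv2.COLOR_BGR2HSV); m=cv2.inRange(hsv,(90,0,60),(130,70,255))
for r in (15,60,90,125):
    x=np.where(m[r,200:360])[0]+200; q=[(x.min()-.5,r),(x.max()+.5,r)]
    print(q,onramp(f,q,np.array([619.,329.]),np.radians(3.9)).tolist())
E
```

```text
[539.91492788 324.66816994 297.79395323]
[(np.float64(230.5), 15), (np.float64(329.5), 15)] [[60.1, 41.1, 51.6], [60.0, -40.2, 51.6]]
[(np.float64(247.5), 60), (np.float64(326.5), 60)] [[26.0, 28.8, 42.5], [25.9, -40.1, 42.5]]
[(np.float64(264.5), 90), (np.float64(324.5), 90)] [[0.9, 14.6, 35.7], [0.8, -40.0, 35.7]]
[(np.float64(277.5), 125), (np.float64(321.5), 125)] [[-31.3, 2.9, 27.1], [-31.3, -39.4, 27.1]]
```

```bash
cat >> ramp.py <<'E'
def goal(up,off,lat=0,seat=(619.5,329.3),yaw=3.8):
    y=np.radians(yaw); n=np.array([np.cos(y),np.sin(y),0]); t=np.radians(15)
    X=n*np.cos(t)+[0,0,np.sin(t)]; Z=-n*np.sin(t)+[0,0,np.cos(t)]; Y=np.array([-n[1],n[0],0])
    C=np.array([*seat,50.])+X*up+Z*off+Y*lat
    return to(C+64.7*Z,rpy=[np.pi,-t,y])
E
python3 - <<'E'
from ramp import *
f=grab_frame('wrist'); s=sense(); p=s['eef_pos']; z=p[2]-78.7
E=cast(f,[(214,151),(348,151)],z+28)[:,:2]; y=s['tcp_rot'][2]; n=np.array([np.cos(y),np.sin(y)]); d=E-p[:2]
print('stone far edge rel TCP: along',d@n,'lat',-d[:,0]*n[1]+d[:,1]*n[0])
print(goal(8,40),goal(8,6))
E
```

```text
stone far edge rel TCP: along [58.8843729  58.83399468] lat [ 22.7970808 -23.4724765]
[0.0605, 0.0006, 0.1445, 0.0003, 0.2638, 0.0005] [0.0693, 0.0006, 0.1773, 0.0003, 0.2638, 0.0005]
```

Request:
drive_tool(targets=[0.03,0,0.05,0,0.1,0,0.4,0.06,0.0006,0.1,0,0.2,0,0.4,0.0605,0.0006,0.13,0,0.264,0,0.4,0.0605,0.0006,0.1445,0,0.264,0,0.4,0.0605,0.0006,0.1445,0,0.264,0,0.4,0.0605,0.0006,0.1445,0,0.264,0,0.4,0.0605,0.0006,0.1445,0,0.264,0,0.4])

```text
clock: 21.65
eef_pos: [601.6, 329.5, 155.3]
tcp_rot: [-3.141, -0.264, 0.067]
contact_force: [1.2, 0.2, -5.1]
opening: 0.547
```

```bash
python3 - <<'E'
from ramp import *
f=grab_frame('wrist'); g=grab_frame('side'); s=sense(); p=s['eef_pos']; print(p,s['tcp_rot'],s['contact_force'])
cv2.imwrite('pics/w11.png',cv2.resize(np.hstack([f['color'],cv2.resize(g['color'][220:370,60:260],(560,420),interpolation=cv2.INTER_CUBIC)]),(800,300)))
print(goal(8,6))
E
```

```text
[602.17795351 330.1477651  156.6504266 ] [-3.13917555 -0.26668087  0.06673881] [ 0.49361352  0.30815841 -4.90713892]
[-0.0031, 0.0021, 0.0368, -0.0025, -0.0049, 0.0004]
```

View pics/w11.png

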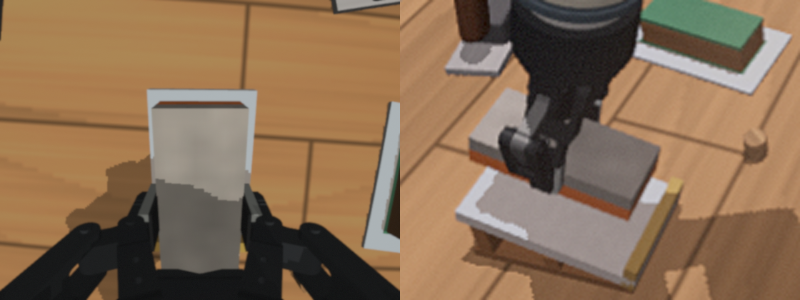

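```bash
python3 - <<'E'
from ramp import *
f=grab_frame('wrist'); s=sense(); p=s['eef_pos']; print(p)
hsv=cv2.cvtColor(f['color'],cv2.COLOR_BGR2HSV); m=cv2.inRange(hsv,(90,0,60),(130,70,255))
for r in (130,136,150,165):
    x=np.where(m[r,150:420])[0]+150; print(r,x.min(),x.max())
    if len(x): print(onramp(f,[(x.min()-.5,r),(x.max()+.5,r)],np.array([619.5,329.3]),np.radians(3.8)).tolist())
for c in (230,280,340):
    y=np.where(m[100:160,c])[0]+100; print(c,y.min(),onramp(f,[(c,y.min()-.5)],np.array([619.5,329.3]),np.radians(3.8)).tolist())
# stone far top edge in hand frame
R=Ro.from_euler('xyz',s['tcp_rot']); 
T=f['world_from_camera'].copy(); g=dict(f); W=np.eye(4); W[:3,:3]=R.as_matrix(); W[:3,3]=p; g['world_from_camera']=np.linalg.inv(W)@T
st=cv2.inRange(hsv,(0,0,60),(30,80,255))
for r in (160,180,200):
    x=np.where(st[r,180:380])[0]+180; print('stone',r,x.min(),x.max(),cast(g,[(x.min()-.5,r),(x.max()+.5,r)],64.7-14).round(1).tolist())
E
```

```text
[602.0293027  330.18228778 156.55102594]
130 209 358
[[71.6, 41.0, 54.7], [71.6, -40.4, 54.7]]
136 209 358
[[68.4, 41.2, 53.8], [68.4, -40.6, 53.8]]
150 210 357
[[61.0, 41.1, 51.9], [61.0, -40.6, 51.9]]
165 211 356
[[52.9, 41.0, 49.7], [52.9, -40.6, 49.7]]
230 128 [[72.8, 29.2, 55.0]]
280 128 [[72.8, 2.2, 55.0]]
340 129 [[72.3, -30.3, 54.9]]
stone 160 209 358 [[55.8, -24.9, 50.7], [55.7, 27.4, 50.7]]
stone 180 209 357 [[48.6, -25.4, 50.7], [48.6, 27.6, 50.7]]
stone 200 211 355 [[41.2, -25.1, 50.7], [41.1, 27.4, 50.7]]
```

Request:
drive_tool(targets=[-0.003,0.0016,0.018,-0.002,-0.005,0,0.4,-0.003,0.0016,0.03,-0.002,-0.005,0,0.4,-0.003,0.0016,0.036,-0.002,-0.005,0,0.4,-0.003,0.0016,0.037,-0.002,-0.005,0,0.4,-0.003,0.0016,0.037,-0.002,-0.005,0,0.4,-0.003,0.0016,0.037,-0.002,-0.005,0,0.4])

```text
clock: 22.3
eef_pos: [607.9, 328.6, 117.6]
tcp_rot: [3.14, -0.259, 0.068]
contact_force: [-0.2, -0.2, -4.9]
opening: 0.546
```

```bash
python3 - <<'E'
from ramp import *
s=sense(); p=s['eef_pos']; print(p,s['tcp_rot'],s['contact_force'])
print(goal(8,6,.5),goal(8,2,.5),goal(0,2,.5))
E
```

```text
[607.86869447 328.62659653 117.5557975 ] [ 3.14018875 -0.25852677  0.06768016] [-0.18604287 -0.21408798 -4.86808585]
[0.0018, -0.0004, -0.0024, 0.0011, 0.0033, 0.0013] [0.0018, -0.0004, 0.0016, 0.0011, 0.0033, 0.0013] [-0.0062, -0.0004, 0.0016, 0.0011, 0.0033, 0.0013]
```

Request:
drive_tool(targets=[0,-0.0004,0.002,0.001,0.003,0,0.4,-0.001,-0.0004,0.002,0.001,0.003,0,0.4,-0.002,-0.0004,0.002,0.001,0.003,0,0.4,-0.003,-0.0004,0.002,0.001,0.003,0,0.4,-0.004,-0.0004,0.002,0.001,0.003,0,0.4,-0.005,-0.0004,0.002,0.001,0.003,0,0.4,-0.006,-0.0004,0.002,0.001,0.003,0,0.4,-0.007,-0.0004,0.002,0.001,0.003,0,0.4,-0.007,-0.0004,0.002,0.001,0.003,0,0.4,-0.007,-0.0004,0.002,0.001,0.003,0,0.4])

```text
clock: 23.13
eef_pos: [604.6, 328.8, 115.4]
tcp_rot: [-3.14, -0.268, 0.068]
contact_force: [12.8, -4.9, -4.8]
opening: 0.547
```

```bash
python3 - <<'E'
from ramp import *
s=sense(); p=s['eef_pos']; print(p,s['tcp_rot'],s['contact_force'],s['wrist_torque'])
print(goal(0,0,.5))
f=grab_frame('wrist'); g=grab_frame('side')
cv2.imwrite('pics/w12.png',cv2.resize(np.hstack([f['color'],cv2.resize(g['color'][220:370,60:260],(560,420),interpolation=cv2.INTER_CUBIC)]),(800,300)))
E
```

```text
[604.59918454 328.77400023 115.37159116] [-3.14044052 -0.26789037  0.06818921] [12.77174758 -4.87513227 -4.76473142] [-0.83362046 -1.97963973 -0.14235618]
[-0.0025, -0.0, 0.0023, -0.0016, -0.0061, 0.0018]
```

View pics/w12.png

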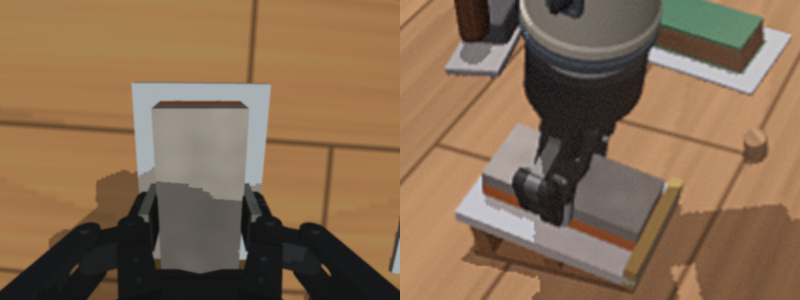

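Request:
drive_tool(targets=[0.0015,0,0.001,-0.001,-0.005,0.001,0.4,0.0015,0,0.002,-0.001,-0.005,0.001,0.4,0.0015,0,0.003,-0.001,-0.005,0.001,0.4,0.0015,0,0.0035,-0.001,-0.005,0.001,0.4,0.0015,0,0.0035,-0.001,-0.005,0.001,0.4])

```text
clock: 23.65
eef_pos: [606.0, 329.4, 112.4]
tcp_rot: [-3.141, -0.261, 0.066]
contact_force: [6.9, -1.4, 2.2]
opening: 0.547
```

```bash
python3 - <<'E'
from ramp import *
s=sense(); p=s['eef_pos']; print(p,s['tcp_rot'],s['contact_force'],s['wrist_torque'])
print(goal(0,0,.5))
E
```

```text
[605.96768499 329.42803255 112.40043432] [-3.14057442 -0.26129314  0.0661924 ] [ 6.85620581 -1.41808217  2.24060534] [-0.19126007 -1.13903307 -0.31775556]
[-0.0031, 0.0005, -0.0009, -0.001, 0.0005, -0.0001]
```

Request:
drive_tool(targets=[0,0,0.0005,0,0,0,0.4,0,0,0.0005,0,0,0,0.62,0,0,0.0005,0,0,0,0.75,0,0,0,0,0,0,0.9,0,0,0,0,0,0,1,0,0,0,0,0,0,1,0,0,-0.015,0,0,0,1,0,0,-0.04,0,0,0,1,0,0,-0.08,0,0,0,1,0,0,-0.12,0,0,0,1,0,0,-0.14,0,0,0,1,0,0,-0.14,0,0,0,1])

```text
clock: 24.65
eef_pos: [569.2, 327.7, 252.6]
tcp_rot: [-3.139, -0.263, 0.066]
contact_force: [0.6, 0.6, 0.9]
opening: 1.002
```

```bash
python3 - <<'E'
from ramp import *
f=grab_frame('wrist'); g=grab_frame('side'); s=sense(); print(s['eef_pos'],s['contact_force'])
cv2.imwrite('pics/w13.png',cv2.resize(np.hstack([f['color'],cv2.resize(g['color'][220:370,60:260],(560,420),interpolation=cv2.INTER_CUBIC)]),(800,300)))
E
```

```text
[568.26750587 326.65747345 247.65411364] [ 0.07003543  0.64714903 -0.94215731]
```

View pics/w13.png

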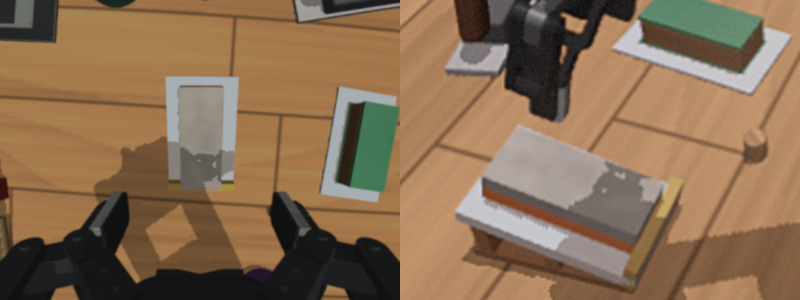

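```bash
python3 - <<'E'
from ramp import *
f=grab_frame('wrist')
# stone top face tilted: use rows; plane is 28 mm off the slope face -> shift 28/cos15 up
hsv=cv2.cvtColor(f['color'],cv2.COLOR_BGR2HSV); pl=cv2.inRange(hsv,(90,0,60),(130,70,255)); st=cv2.inRange(hsv,(0,0,60),(30,75,255))
y=np.radians(3.8); n=np.array([np.cos(y),np.sin(y)]); seat=np.array([619.5,329.3])
def hit(q,off):
    z=60.
    for _ in range(25):
        P=cast(f,[q],z)[0]; z=36.48+off/np.cos(np.radians(15))+np.tan(np.radians(15))*((P[:2]-seat)@n-3.62)
    d=P[:2]-seat; return (d@n).round(1),(-d[0]*n[1]+d[1]*n[0]).round(1)
for r in (140,170,200,230):
    xs=np.where(st[r,235:330])[0]+235; xp=np.where(pl[r,220:345])[0]+220
    print(r,'stone',hit((xs.min()-.5,r),28),hit((xs.max()+.5,r),28),'plate',hit((xp.min()-.5,r),0),hit((xp.max()+.5,r),0))
print(to([400,50,320],0.5))
E
```

```text
140 stone (np.float64(40.2), np.float64(25.3)) (np.float64(40.2), np.float64(-22.9)) plate (np.float64(43.9), np.float64(41.1)) (np.float64(43.9), np.float64(-40.3))
170 stone (np.float64(18.3), np.float64(26.0)) (np.float64(18.3), np.float64(-37.3)) plate (np.float64(19.6), np.float64(41.4)) (np.float64(19.5), np.float64(-39.7))
200 stone (np.float64(-4.8), np.float64(36.1)) (np.float64(-4.9), np.float64(-37.5)) plate (np.float64(-6.1), np.float64(-25.2)) (np.float64(-6.1), np.float64(-40.0))Traceback (most recent call last):
  File "<stdin>", line 13, in <module>
    return umr_minimum(a, axis, None, out, keepdims, initial, where)
ValueError: zero-size array to reduction operation minimum which has no identity
```

```bash
python3 -c "
from h import *
print(to([400,150,330],0.5))"
```

```text
[-0.1522, 0.1649, -0.1264, 0.0567, -0.2518, -0.431]
```

Request:
drive_tool(targets=[-0.04,0.03,-0.06,0,-0.1,0,1,-0.152,0.165,-0.126,0.057,-0.252,-0.431,1,-0.152,0.165,-0.126,0.057,-0.252,-0.431,1,-0.152,0.165,-0.126,0.057,-0.252,-0.431,1,-0.152,0.165,-0.126,0.057,-0.252,-0.431,1,-0.152,0.165,-0.126,0.057,-0.252,-0.431,1,-0.152,0.165,-0.126,0.057,-0.252,-0.431,1,-0.152,0.165,-0.126,0.057,-0.252,-0.431,1,-0.152,0.165,-0.126,0.057,-0.252,-0.431,1])

```text
clock: 25.55
eef_pos: [400.8, 149.8, 328.9]
tcp_rot: [-3.141, 0.0, 0.498]
contact_force: [-0.5, 1.1, 0.3]
opening: 1.001
```

```bash
python3 - <<'E'
from h import *
t=grab_frame('top'); cv2.imwrite('pics/t14.png',t['color'])
a=cv2.imread('pics/top0.png'); 
for n,(x0,y0,x1,y1) in dict(knob=(264,105,292,130),jar=(370,107,396,133)).items(): print(n,np.abs(a[y0:y1,x0:x1].astype(int)-t['color'][y0:y1,x0:x1]).mean())
for c in blobs(t,(0,0,140),(180,60,255)):
    if 90<c.mean(0)[1]<200 and 180<c.mean(0)[0]<470: print('white',c.mean(0).round(),rect(t,c,4))
for c in blobs(t,(0,180,60),(8,255,255)):
    if abs(c.mean(0)-[321,165]).max()<30: print('lid',circ(t,c[c[:,1]<162],38),rect(t,c,38))
for c in blobs(t,(50,80,40),(90,255,255)): print('green',rect(t,c,36))
E
```

```text
knob 2.0552380952380953
jar 1.9201183431952662
white [423. 166.] [ 617.1 -319.3  100.4   99.5    6.5]
white [321. 165.] [ 613.7 -100.   100.8  100.4   -5. ]
white [220. 157.] [625.5 110.4 150.7  84.4  -5.1]
lid (array([ 610. , -100.8]), np.float64(27.2)) [ 612.5 -101.6   51.7   51.    45.7]
green [623.6 108.7 110.   47.5  -5. ]
green [839.5 468.3  77.9  31.1 -43.9]
```

View pics/t14.png

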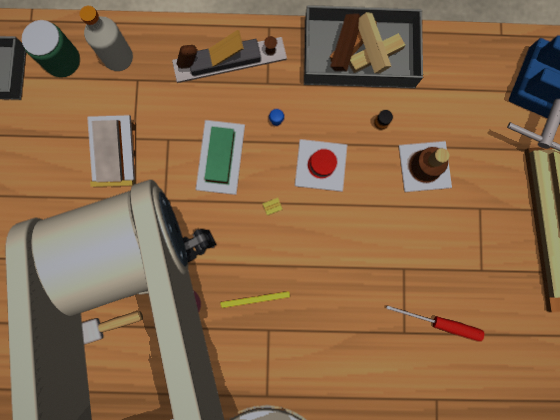

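```bash
python3 -c "
from rig import *
print(sense()['qvel'].round(3)); print(sign_off())"
```

```text
[ 0.012  0.019 -0.013 -0.002  0.001 -0.   ]
the job is handed in; nothing more can be done
None
```

I placed all four pieces in the order asked (tin, mallet, strop block, stone) and handed the job in at about 26 s. No verdict was reported. At hand-in the gripper was open and clear of everything, with the joints almost still.

| Piece | Last check |
|---|---|
| Tin on red disc | about 2–3 mm off centre, with the two cameras disagreeing |
| Mallet on dark brown disc | upright, about 1.5 mm off centre by the overhead camera |
| Strop block, green side up | within about 1 mm and 0.2° by the wrist camera |
| Stone on sloping stand | against the brass ledge, about 1 mm off centre across the slope |

- **Camera disagreement:** the overhead camera reads the strop block 2–3 mm off centre, which I take as a bias for raised surfaces. For the tin, the wrist camera put it about 1 mm too far forward and 2.5 mm to the right. The overhead camera put it 1–4 mm back and 1–2 mm to the right. I left the tin as it was.
- **Stone:** I felt it touch the ledge (about 13 N) and then the slope before releasing it. The pictures afterwards show it lying flat.
- **Jar and knob:** both look unchanged between the first and last overhead pictures.

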